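# Line up the bud vases by height on the ware board

### The arm

A 6-joint arm with a two-finger parallel gripper is mounted at the origin on the work surface. World frame = base frame: x ahead of the robot, y to its left, z up, the work surface at z = 0. Lengths are in m, angles in rad, forces in N, time in s.
With the tool pointing down it reaches from about 0.4 to 0.825 m from the base axis. Payload 7 kg.
Tool frame: the origin (TCP) lies on the centre line of the jaws, within the pads' length; the fingertips stand 11 mm ahead of it and the grasp point (between the pads) lies 8 mm behind it; z points along the fingers, y is the direction in which the jaws open and shut (so a half turn about z gives the same grasp; the last joint's range is limited). The gripper opens to 88 mm and grips with 3 to 60 N. Pads are 19 mm wide; open, the fingers measure 130 mm over their backs; the gripper's body (78 mm by 193 mm) begins 47 mm behind the grasp point.
Start: joints at [1.48, 0.359, 0.012, 0, -1.224, -0.288], TCP at [0.25, 0.627, 0.238] pointing down, gripper open.
Joint ranges: [-3.07, 3.07], [-1.43, 2.12], [-1.02, 1.25], [-3.03, 1.67], [-3.05, -0], [-3.03, 3.03]. Speed limits (rad/s): [2.39, 2.39, 3.01, 3.14, 3.14, 3.14].

### API

Orientations are given as [roll, pitch, yaw] about the fixed x, y, z axes, in that order (R = Rz(yaw) Ry(pitch) Rx(roll)).
In Python, from station import * gives the robot as it stands.
- The arm moves only by the tool play_rows, never from a script. Its argument "targets" is a list of rows, each a list of 7 numbers: the turn, a rotation vector about the world's x, y, z in rad, then the shift along the world's x, y, z in m, then the opening, from 0 (shut) to 1 (fully open). A call has 1 to 12 rows; each row shifts and turns the pose as measured when the row begins; what a row does not reach is not made up. A row lasts 1/8 s, in which the tool goes at most 62.5 mm and 10.7 degrees, less where a joint would pass 70% of its speed; a pose out of reach is approached as far as the arm can. A call is refused whole if a number of a shift passes 0.0625 or a number of a turn 0.188, either way. A call with a gripper value outside its range is refused whole. The fingers move at their own pace and stop on an object; "grip_force" is the grip in N (left out, the last holds). Time passes only in rows, so rows that do not move let the fingers close. It gives the time, the measured TCP pose, the force and the opening at its end, in the units of the state.
- get_state(): the state, without advancing time (a new reading comes with each control period).
- grab_frame(name): name is "side" or "top" or "wrist"; returns (picture, depth): 384x512x3 uint8, blue, green, red; 384x512 float32, m along the optical axis (not along the pixel's ray), 0 where there is no reading.
- camera_params(name): a dict with "camera_matrix" (3x3 intrinsics, pixels), "dist" ([k1, k2, p1, p2, k3] as OpenCV has them; the pictures are not rectified), "extrinsics" (4x4, takes a point from world to camera coordinates); the wrist camera has in their place "hand_eye" (4x4, takes a point from camera to tool coordinates, whose origin is the TCP and whose axes are the flange's). Camera axes: x right, y up, looking along -z (the intrinsics and any distortion apply to the point x, -y, -z); pixel columns grow to the right and rows downward; lengths in m; the calibration is good to about 2 mm. A picture is of the moment at which its call begins: read the wrist's pose just before it. camera_params takes no time and is no camera call.
- job_done(): hands the job in, once; it reports no verdict.
The state is a dict: "t": time; "q": joint angles; "qd": joint speeds; "joint_efforts": joint torques, N m; "eef_pos": TCP position; "ee_rot": TCP orientation; "force": force on the tool from outside, world axes, zero at the start; "moment": the same for the moment, N m; "width": finger opening in m.
Only numpy, scipy, OpenCV 4.12 (cv2) and the standard library are available. Lean on these libraries where they do the work, as an engineer would, in place of code of your own. Each camera call takes 0.05 s, during which the arm holds its last target.

### The job

Line up the four glazed bud vases by height on the ware board, one standing wholly on each white plaster disc, with the shortest next to the yellow end stop and each following one taller. Do not tip any vase over, and leave the unfired dark clay pot standing where it is.

Things in the scene. Friction and masses are not known exactly. Their poses are not given: they have to be found in the camera images.
- vase_green_center (a point): Loose pale celadon green glazed bud vase, 50 mm tall, standing upright on the table: straight round body 46 mm across up to two thirds of its height, a shoulder, then a narrow neck with a 30 mm lip and a dark mouth; foot 42 mm across. This point is on its axis, half-way up (25 mm above its foot); z up along the axis.
- vase_rust_center (a point): Loose dark rust-red brown glazed bud vase, 66 mm tall, standing upright on the table: straight round body 46 mm across up to two thirds of its height, a shoulder, then a narrow neck with a 30 mm lip and a dark mouth; foot 42 mm across. This point is on its axis, half-way up (33 mm above its foot); z up along the axis.
- vase_cream_center (a point): Loose cream white glazed bud vase, 82 mm tall, standing upright on the table: straight round body 46 mm across up to two thirds of its height, a shoulder, then a narrow neck with a 30 mm lip and a dark mouth; foot 42 mm across. This point is on its axis, half-way up (41 mm above its foot); z up along the axis.
- vase_blue_center (a point): Loose cobalt blue glazed bud vase, 98 mm tall, standing upright on the table: straight round body 46 mm across up to two thirds of its height, a shoulder, then a narrow neck with a 30 mm lip and a dark mouth; foot 42 mm across. This point is on its axis, half-way up (49 mm above its foot); z up along the axis.
- disc_1_top (a point): White plaster disc, 70 mm across and 4 mm thick, fixed on the dark wooden ware board (100 x 460 x 15 mm, lying left to right across the table); the left-most (+y) of the row as seen from the robot. This point is the centre of its top face, 19 mm above the table; x points across the board away from the robot, y along the board to the robot's left. Discs are about 90 mm apart.
- disc_2_top (a point): White plaster disc, 70 mm across and 4 mm thick, fixed on the dark wooden ware board (100 x 460 x 15 mm, lying left to right across the table); the second from the left as seen from the robot. This point is the centre of its top face, 19 mm above the table; x points across the board away from the robot, y along the board to the robot's left. Discs are about 90 mm apart.
- disc_3_top (a point): White plaster disc, 70 mm across and 4 mm thick, fixed on the dark wooden ware board (100 x 460 x 15 mm, lying left to right across the table); the third from the left (second from the right) as seen from the robot. This point is the centre of its top face, 19 mm above the table; x points across the board away from the robot, y along the board to the robot's left. Discs are about 90 mm apart.
- disc_4_top (a point): White plaster disc, 70 mm across and 4 mm thick, fixed on the dark wooden ware board (100 x 460 x 15 mm, lying left to right across the table); the right-most (-y) of the row as seen from the robot. This point is the centre of its top face, 19 mm above the table; x points across the board away from the robot, y along the board to the robot's left. Discs are about 90 mm apart.
- stop_yellow_top (a point): Yellow-painted wooden end stop, 22 mm along the board, 90 mm across it and 16 mm high, fixed on one end of the ware board (left or right; the stop on the other end is the same but of bare wood). This point is the centre of its top face, 31 mm above the table, about 73 mm from the nearest disc's centre.
- pot_center (a point): Loose small pinch pot of dark, unglazed, unfired clay, 62 mm across and 44 mm high, standing among the vases; not part of the line-up. This point is at its centre, 22 mm above the table.

How it is judged:
At the end, for the whole second after the job is handed in: Counting from the disc beside the yellow stop, the discs carry the 50 mm green, 66 mm rust, 82 mm cream and 98 mm blue vase; each vase's axis is within 14 mm of its disc's centre (foot wholly on the disc), it stands upright (within 0.1 rad) on the disc (height within 4 mm), released and at rest (((horizontal distance between stop_yellow_top and disc_1_top below 0.15 m and horizontal distance between vase_green_center and disc_1_top below 0.014 m and z of vase_green_center in the frame of disc_1_top between 0.021 and 0.029 m and horizontal distance between vase_rust_center and disc_2_top below 0.014 m and z of vase_rust_center in the frame of disc_2_top between 0.029 and 0.037 m and horizontal distance between vase_cream_center and disc_3_top below 0.014 m and z of vase_cream_center in the frame of disc_3_top between 0.037 and 0.045 m and horizontal distance between vase_blue_center and disc_4_top below 0.014 m and z of vase_blue_center in the frame of disc_4_top between 0.045 and 0.053 m) or (horizontal distance between stop_yellow_top and disc_4_top below 0.15 m and horizontal distance between vase_green_center and disc_4_top below 0.014 m and z of vase_green_center in the frame of disc_4_top between 0.021 and 0.029 m and horizontal distance between vase_rust_center and disc_3_top below 0.014 m and z of vase_rust_center in the frame of disc_3_top between 0.029 and 0.037 m and horizontal distance between vase_cream_center and disc_2_top below 0.014 m and z of vase_cream_center in the frame of disc_2_top between 0.037 and 0.045 m and horizontal distance between vase_blue_center and disc_1_top below 0.014 m and z of vase_blue_center in the frame of disc_1_top between 0.045 and 0.053 m)) and angle between each of vase_green_center, vase_rust_center, vase_cream_center, vase_blue_center's own z axis and vertical below 0.1 rad and linear speed of each of vase_green, vase_rust, vase_cream, vase_blue below 0.02 m/s); the robot touches nothing.
It fails at once if a vase is tipped over (leans more than 0.7 rad) (angle between any of vase_green_center, vase_rust_center, vase_cream_center, vase_blue_center's own z axis and vertical above 0.7 rad).
It fails at once if the unfired clay pot is moved more than 15 mm (distance of pot_center from where it was at the start of the episode above 0.015 m).
It also fails if it takes over 106 s, if anything falls off the work surface, if the arm or the gripper's body presses on something with over 40 N, if the wrist force passes 120 N, or if a joint passes its speed limit or range.

## Working session

There is one attempt and no reset: what is moved stays moved. The work goes in short steps, Python scripts to look and compute and a tool call to move; the robot and the scene stay as the last step left them, time stands still between calls to the robot, and variables do not carry over. Pictures are saved under pics/ and viewed, and the job is handed in when it is done.

Besides the shell and the picture viewer there is one more tool, called after "Request:" in YAML: its name, and indented under it one key for each argument. play_rows: Moves the arm, as the interface text tells. Its arguments: {"type":"object","properties":{"targets":{"type":"array","items":{"type":"array","items":{"type":"number"}}},"grip_force":{"type":"number"}},"required":["targets"]}

```bash
mkdir -p pics; ls
cat > h.py <<'E'
from station import *
import numpy as np, cv2
def world(name,depth=None,cp=None,st=None):
    pass
E
python3 - <<'E'
from station import *
import cv2,numpy as np
s=get_state();print(s)
for n in("top","side","wrist"):
    p,d=grab_frame(n);cv2.imwrite(f"pics/{n}0.png",p);np.save(f"pics/{n}0.npy",d);c=camera_params(n);print(n,{k:np.round(v,4).tolist() for k,v in c.items()})
E
```

```text
pics
{'t': 0.0, 'q': array([ 1.48011283e+00,  3.59369795e-01,  1.10282292e-02, -3.41548059e-04,
       -1.22410141e+00, -2.88100043e-01]), 'qd': array([ 0.00216151, -0.00062525,  0.00061902, -0.00078463, -0.00229126,
       -0.00042157]), 'joint_efforts': array([-5.84591580e-04, -5.82714915e+01,  2.93070155e+01,  6.99751407e+00,
        7.01569792e-03, -1.58627681e-04]), 'eef_pos': array([0.24945941, 0.62668695, 0.23662195]), 'ee_rot': array([ 3.13992263e+00, -1.60066498e-04, -3.78899729e-01]), 'force': array([ 0.32280958, -0.46705208,  0.44087011]), 'moment': array([ 0.01420259, -0.00752094,  0.06163706]), 'width': 0.08767160883517819}
top {'camera_matrix': [[478.2828, 0.0, 248.6183], [0.0, 478.2828, 194.8124], [0.0, 0.0, 1.0]], 'dist': [-0.1998, 0.0, 0.0, 0.0, 0.0], 'extrinsics': [[0.0165, -0.9999, 0.005, -0.0114], [0.9738, 0.0172, 0.2269, -0.5636], [-0.2269, 0.0011, 0.9739, -1.102], [0.0, 0.0, 0.0, 1.0]]}
side {'camera_matrix': [[487.6175, 0.0, 258.4762], [0.0, 487.6175, 190.1775], [0.0, 0.0, 1.0]], 'dist': [0.0251, 0.0, 0.0, 0.0, 0.0], 'extrinsics': [[0.8256, -0.5642, -0.0018, -0.4476], [0.3316, 0.4827, 0.8105, -0.2477], [-0.4565, -0.6698, 0.5857, -0.8807], [0.0, 0.0, 0.0, 1.0]]}
wrist {'camera_matrix': [[295.7711, 0.0, 255.0788], [0.0, 295.7711, 188.2462], [0.0, 0.0, 1.0]], 'dist': [-0.0101, 0.0, 0.0, 0.0, 0.0], 'hand_eye': [[0.0005, 0.9617, 0.2742, 0.0744], [1.0, -0.0006, 0.0003, -0.0005], [0.0004, 0.2742, -0.9617, -0.1466], [0.0, 0.0, 0.0, 1.0]]}
```

View pics/top0.png

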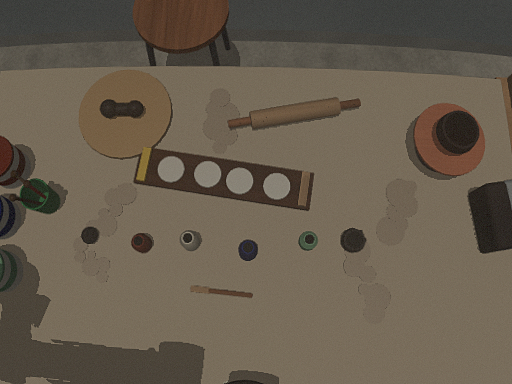

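View pics/side0.png

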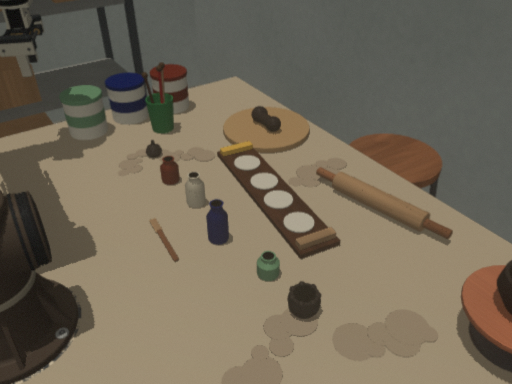

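View pics/wrist0.png

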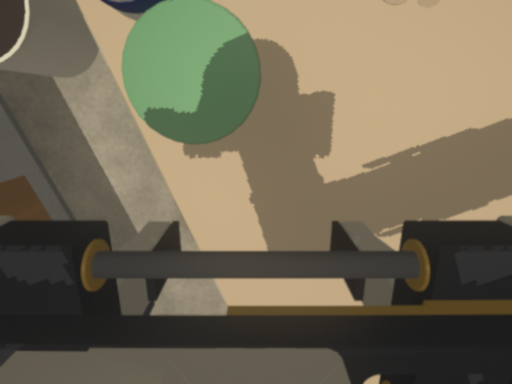

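The top view shows the yellow stop at the left end (143,163) and the discs at (171,169), (207,174), (239,181) and (276,186). The vases are rust (142,242), cream (189,240), blue (248,249) and green (308,240), with the pot at (352,240). The side view agrees. So green goes on disc 1, rust on 2, cream on 3 and blue on 4. Next I'll measure positions.

```bash
cat > h.py <<'E'
from station import *
import numpy as np, cv2
def cloud(name,d):
    c=camera_params(name);K=np.array(c["camera_matrix"]);D=np.array(c["dist"]);
    v,u=np.mgrid[0:384,0:512]
    n=cv2.undistortPoints(np.stack([u,v],-1).reshape(-1,1,2).astype(np.float64),K,D).reshape(384,512,2)
    P=np.stack([n[...,0]*d,-n[...,1]*d,-d],-1)
    if "extrinsics" in c: T=np.linalg.inv(np.array(c["extrinsics"]))
    else:
        from scipy.spatial.transform import Rotation as R
        s=get_state();T=np.eye(4);T[:3,:3]=R.from_euler('xyz',s["ee_rot"]).as_matrix();T[:3,3]=s["eef_pos"];T=T@np.array(c["hand_eye"])
    W=P@T[:3,:3].T+T[:3,3]
    W[d<=0]=np.nan
    return W
def onplane(name,uv,z):
    c=camera_params(name);K=np.array(c["camera_matrix"]);D=np.array(c["dist"])
    n=cv2.undistortPoints(np.array(uv,float).reshape(-1,1,2),K,D).reshape(-1,2)
    T=np.linalg.inv(np.array(c["extrinsics"]))
    r=np.c_[n[:,0],-n[:,1],-np.ones(len(n))]@T[:3,:3].T;o=T[:3,3]
    return o+r*((z-o[2])/r[:,2])[:,None]
E
cat > m.py <<'E'
from h import *
from scipy.optimize import least_squares
import sys
def meas(dt,ds,pt,ps):
  for n,d,p in(("top",dt,pt),("side",ds,ps)):
    W=cloud(n,d)
    # discs
    g=p.min(2)
    hsv=cv2.cvtColor(p,cv2.COLOR_BGR2HSV)
    m=((hsv[...,2]>(120))&(hsv[...,1]<70)&(abs(W[...,2]-.019)<.012)&(W[...,0]>.45)&(W[...,0]<.8)).astype(np.uint8)
    k,l,st,ce=cv2.connectedComponentsWithStats(m)
    for i in range(1,k):
        if st[i,4]>150:
            cs,_=cv2.findContours((l==i).astype(np.uint8),cv2.RETR_EXTERNAL,cv2.CHAIN_APPROX_NONE)
            e=onplane(n,cs[0],.019);f=cv2.fitEllipse(e[:,:2].astype(np.float32)*1000)
            print(n,"disc",ce[i].round(),np.round(f[0],1),np.round(f[1],1),"zmed",np.nanmedian(W[l==i][:,2]).round(4))
    # vases: elevated comps
    Z=W[...,2];m=((Z>.012)&(Z<.13)&(W[...,0]>.25)&(W[...,0]<.85)&(abs(W[...,1])<.42)).astype(np.uint8)
    k,l,st,ce=cv2.connectedComponentsWithStats(m)
    for i in range(1,k):
        if 40<st[i,4]<3000:
            q=W[l==i];h=np.percentile(q[:,2],97)
            b=q[(q[:,2]>.012)&(q[:,2]<h*.62)]
            s=""
            if len(b)>10:
                r=least_squares(lambda x:np.hypot(b[:,0]-x[0],b[:,1]-x[1])-.023,np.r_[b[:,:2].mean(0)+[.0,0]],loss='soft_l1',f_scale=.003)
                s=f"bodyfit {np.round(r.x*1000,1)} n{len(b)} res{np.median(abs(r.fun))*1000:.1f}"
            t=q[q[:,2]>h-.005]
            print(n,"obj",ce[i].round(),"col",np.median(p[l==i],0),"h",h.round(4),"topmid",np.round((t[:,:2].min(0)+t[:,:2].max(0))*500,1),s)
if __name__=="__main__":
    meas(np.load("pics/top0.npy"),np.load("pics/side0.npy"),cv2.imread("pics/top0.png"),cv2.imread("pics/side0.png"))
E
python3 m.py; python3 -c "
from h import *
for n in('top','side'):
  W=cloud(n,np.load(f'pics/{n}0.npy'));print(np.nanmedian(W[260:270,300:330] if n=='top' else W[250:260,120:140],axis=(0,1)))
im=cv2.imread('pics/top0.png')[130:290,60:400];cv2.imwrite('pics/topz.png',cv2.convertScaleAbs(cv2.resize(im,None,fx=2.3,fy=2.3,interpolation=2),alpha=1.8))"
```

```text
top disc [170. 169.] [640.3 201.6] [64.7 65. ] zmed 0.0192
top disc [207. 173.] [628.9 105.4] [65.4 66.1] zmed 0.0194
top disc [239. 180.] [612.5  23. ] [65.5 66.3] zmed 0.0193
top disc [276. 185.] [600.3 -72.1] [65.7 66.1] zmed 0.0196
top obj [294. 113.] col [59. 79. 98.] h 0.0506 topmid [ 794.  -121.3] bodyfit [ 784.6 -111.6] n309 res80.2
top obj [ 89. 235.] col [36. 42. 46.] h 0.0449 topmid [464.4 402.8] bodyfit [466.5 407.6] n118 res2.6
top obj [353. 240.] col [38. 44. 48.] h 0.0491 topmid [ 460.1 -263. ] bodyfit [ 455.4 -258.5] n23 res1.0
top obj [189. 240.] col [65.  75.  80.5] h 0.0848 topmid [453.4 142.3] bodyfit [454.  142.9] n48 res0.2
top obj [308. 240.] col [64. 82. 68.] h 0.0536 topmid [ 460.4 -151.6] bodyfit [ 460.4 -151.3] n40 res0.4
top obj [141. 243.] col [33. 41. 57.] h 0.0693 topmid [445.5 263. ] bodyfit [445.3 264.4] n69 res0.4
top obj [247. 250.] col [44.  41.  44.5] h 0.1019 topmid [431.9  -1.2] bodyfit [432.3  -1. ] n36 res0.1
side disc [247. 162.] [639.1 198. ] [67.2 69.8] zmed 0.0171
side disc [264. 180.] [628.1 101.8] [67.2 68.1] zmed 0.0174
side disc [278. 
[... 230 characters left out ...]
 [34. 45. 72.] h 0.0657 topmid [445.9 261. ] bodyfit [446.3 262.2] n172 res1.1
side obj [384. 202.] col [ 68.  94. 120.] h 0.0472 topmid [ 798.4 -123.3] bodyfit [ 792.9 -152.9] n747 res62.0
side obj [194. 189.] col [ 87. 104. 112.] h 0.0814 topmid [453.4 141.2] bodyfit [454.3 140.2] n255 res0.8
side obj [217. 222.] col [54. 42. 45.] h 0.0979 topmid [432.7  -3.5] bodyfit [432.5  -2.7] n366 res0.8
side obj [268. 264.] col [66. 87. 74.] h 0.0507 topmid [ 460.5 -152.7] bodyfit [ 460.7 -152.3] n168 res0.6
side obj [304. 299.] col [37. 45. 51.] h 0.0471 topmid [ 460.6 -267.4] bodyfit [ 456.2 -270.8] n180 res1.2
[ 4.00864434e-01 -1.69845566e-01  6.78934792e-05]
[ 0.25119669  0.05973773 -0.00085154]
```

View pics/topz.png

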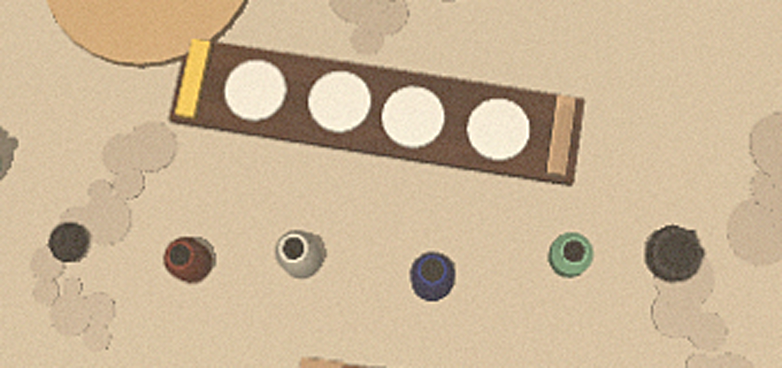

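Run:
```python
from h import *
for n in("top","side"):
    W=cloud(n,np.load(f'pics/{n}0.npy')).reshape(-1,3);W=W[(W[:,1]>.42)&(W[:,2]>.05)&(W[:,0]>.2)&(W[:,0]<.75)&(W[:,1]<.9)]
    for x in np.arange(.2,.75,.05):
        print(n,round(x,2),[(round(y,2),round(float(a[:,2].max()),3)) for y in np.arange(.4,.9,.05) for a in [W[(W[:,0]>=x)&(W[:,0]<x+.05)&(W[:,1]>=y)&(W[:,1]<y+.05)]] if len(a)>3])
```

```text
top 0.2 []
top 0.25 []
top 0.3 [(np.float64(0.55), 0.126), (np.float64(0.6), 0.089)]
top 0.35 [(np.float64(0.55), 0.127), (np.float64(0.6), 0.1)]
top 0.4 [(np.float64(0.6), 0.101)]
top 0.45 [(np.float64(0.6), 0.123)]
top 0.5 [(np.float64(0.45), 0.21), (np.float64(0.5), 0.209), (np.float64(0.55), 0.181), (np.float64(0.6), 0.126)]
top 0.55 [(np.float64(0.45), 0.21), (np.float64(0.5), 0.209), (np.float64(0.55), 0.193), (np.float64(0.6), 0.128)]
top 0.6 [(np.float64(0.55), 0.127), (np.float64(0.6), 0.129)]
top 0.65 [(np.float64(0.55), 0.128), (np.float64(0.6), 0.13)]
top 0.7 []
side 0.2 [(np.float64(0.5), 0.336), (np.float64(0.55), 0.403), (np.float64(0.6), 0.403)]
side 0.25 [(np.float64(0.5), 0.335), (np.float64(0.55), 0.402), (np.float64(0.6), 0.396), (np.float64(0.65), 0.364)]
side 0.3 [(np.float64(0.55), 0.127), (np.float64(0.6), 0.383), (np.float64(0.65), 0.335), (np.float64(0.7), 0.333)]
side 0.35 [(np.float64(0.55), 0.127), (np.float64(0.6), 0.126), (np.float64(0.65), 0.126)]
side 0.4 [(np.float64(0.6), 0.126), (np.float64(0.65), 0.125)]
side 0.45 [(np.float64(0.55), 0.125), (np.float64(0.6), 0.126), (np.float64(0.65), 0.127), (np.float64(0.7), 0.125)]
side 0.5 [(np.float64(0.45), 0.21), (np.float64(0.5), 0.206), (np.float64(0.55), 0.175), (np.float64(0.6), 0.127), (np.float64(0.65), 0.127), (np.float64(0.7), 0.126)]
side 0.55 [(np.float64(0.45), 0.208), (np.float64(0.5), 0.199), (np.float64(0.55), 0.101), (np.float64(0.6), 0.126), (np.float64(0.65), 0.126)]
side 0.6 [(np.float64(0.55), 0.126), (np.float64(0.6), 0.127), (np.float64(0.65), 0.126)]
side 0.65 [(np.float64(0.55), 0.125), (np.float64(0.6), 0.127), (np.float64(0.65), 0.126)]
side 0.7 []
```

Request:
play_rows:
  targets:
    - [0, 0, -0.149, 0.0245, -0.0455, 0, 1]
    - [0, 0, -0.149, 0.0245, -0.0455, 0, 1]
    - [0, 0, -0.149, 0.0245, -0.0455, 0, 1]
    - [0, 0, -0.149, 0.0245, -0.0455, 0, 1]
    - [0, 0, -0.149, 0.0245, -0.0455, 0, 1]
    - [0, 0, -0.149, 0.0245, -0.0455, -0.02, 1]
    - [0, 0, -0.149, 0.0245, -0.0455, -0.03, 1]
    - [0, 0, -0.149, 0.0245, -0.0455, -0.03, 1]
  grip_force: 15

```text
t: 1.15
eef_pos: [0.4485, 0.2547, 0.1547]
ee_rot: [-3.141, 0.003, -1.603]
force: [0.7, 1.0, -0.9]
width: 0.0876
```

Run:
```python
from h import *
W0=None
p,d=grab_frame("wrist");W=cloud("wrist",d);cv2.imwrite("pics/w1.png",p)
from scipy.optimize import least_squares
m=(W[...,2]>.008)&(W[...,2]<.08)&(abs(W[...,0]-.446)<.05)&(abs(W[...,1]-.263)<.05)
q=W[m];print(len(q),q.min(0),q.max(0))
h=q[:,2].max();t=q[q[:,2]>h-.006];print("top",h,(t.min(0)+t.max(0))/2)
b=q[q[:,2]<.04]
if len(b)>10: print(len(b),least_squares(lambda x:np.hypot(b[:,0]-x[0],b[:,1]-x[1])-.023,[.446,.263],loss='soft_l1',f_scale=.002).x)
print(get_state()["eef_pos"])
```

```text
2148 [0.42229034 0.23511683 0.00815361] [0.46666134 0.27633148 0.06387439]
top 0.06387438804291717 [0.44480607 0.25831696 0.06150478]
406 [0.44441431 0.25843788]
[0.44756768 0.24879151 0.15035222]
```

View pics/w1.png

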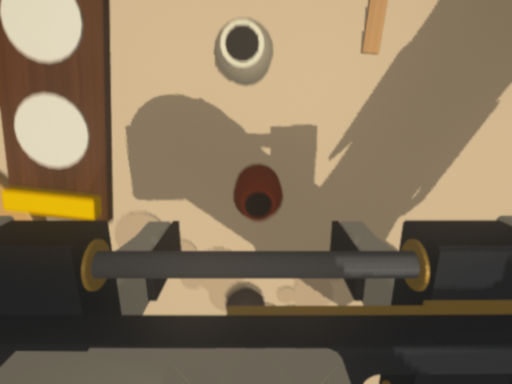

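Request:
play_rows:
  targets:
    - [0, 0, 0.03, -0.002, 0.0145, 0, 1]
    - [0, 0, 0, 0, 0, -0.02, 1]
    - [0, 0, 0, 0, 0, 0, 1]
    - [0, 0, 0, 0, 0, 0, 1]

```text
t: 1.7
eef_pos: [0.4461, 0.2638, 0.1301]
ee_rot: [3.136, -0.003, -1.582]
force: [-0.1, 0.2, 0.5]
width: 0.0876
```

Request:
play_rows:
  targets:
    - [0, 0, 0, 0, 0, -0.045, 1]
    - [0, 0, 0, 0, 0, -0.04, 1]
    - [0, 0, 0, 0, 0, -0.018, 1]
    - [0, 0, 0, -0.0005, -0.0005, 0, 1]
    - [0, 0, 0, 0, 0, 0, 1]

```text
t: 2.33
eef_pos: [0.4479, 0.2692, 0.0302]
ee_rot: [-3.14, 0.004, -1.576]
force: [-0.3, -0.1, 0.1]
width: 0.0876
```

Request:
play_rows:
  targets:
    - [0, 0, 0, -0.001, -0.005, -0.006, 1]
    - [0, 0, 0, 0, 0, 0, 1]
    - [0, 0, 0, 0, 0, 0, 1]

```text
t: 2.7
eef_pos: [0.4478, 0.2651, 0.0263]
ee_rot: [-3.137, 0.008, -1.576]
force: [0.2, -0.6, -0.4]
width: 0.0877
```

Request:
play_rows:
  targets:
    - [0, 0, 0, 0, 0, 0, 1]

```text
t: 2.82
eef_pos: [0.4479, 0.2652, 0.0266]
ee_rot: [-3.136, 0.008, -1.576]
force: [0.4, -0.6, 1.0]
width: 0.0875
```

Request:
play_rows:
  targets:
    - [0, 0, 0, -0.002, -0.002, -0.002, 1]
    - [0, 0, 0, 0, 0, 0, 0.6]
    - [0, 0, 0, 0, 0, 0, 0.4]
    - [0, 0, 0, 0, 0, 0, 0.4]
    - [0, 0, 0, 0, 0, 0, 0.4]
    - [0, 0, 0, 0, 0, 0, 0.4]
  grip_force: 15

```text
t: 3.58
eef_pos: [0.4459, 0.2631, 0.0244]
ee_rot: [-3.136, 0.008, -1.576]
force: [0.4, -0.0, -1.0]
width: 0.0458
```

Request:
play_rows:
  targets:
    - [0, 0, 0, 0, 0, 0.03, 0.4]
    - [0, 0, 0, 0, 0, 0.045, 0.4]
    - [0, 0, 0, 0.02, -0.018, 0.025, 0.4]
    - [0, 0, 0, 0.0365, -0.032, 0, 0.4]
    - [0, 0, 0, 0.0365, -0.032, 0, 0.4]
    - [0, 0, 0, 0.0365, -0.032, 0, 0.4]
    - [0, 0, 0, 0.0365, -0.032, 0, 0.4]
    - [0, 0, 0, 0.012, -0.01, 0, 0.4]
    - [0, 0, 0, 0, 0, 0, 0.4]
    - [0, 0, 0, 0, 0, 0, 0.4]

```text
t: 4.82
eef_pos: [0.6258, 0.1015, 0.1254]
ee_rot: [-3.14, 0.006, -1.574]
force: [-0.3, -0.1, -2.3]
width: 0.0459
```

Request:
play_rows:
  targets:
    - [0, 0, 0, 0.003, 0.002, -0.03, 0.4]
    - [0, 0, 0, 0, 0, -0.03, 0.4]
    - [0, 0, 0, 0, 0, -0.014, 0.4]
    - [0, 0, 0, 0, 0, 0, 0.4]
    - [0, 0, 0, 0, 0, 0, 0.4]
    - [0, 0, 0, 0, 0, 0, 0.4]

```text
t: 5.58
eef_pos: [0.6276, 0.1086, 0.0538]
ee_rot: [-3.136, 0.009, -1.567]
force: [-0.4, -0.9, -0.6]
width: 0.0458
```

Request:
play_rows:
  targets:
    - [0, 0, 0, 0.001, -0.005, -0.006, 0.4]
    - [0, 0, 0, 0, 0, 0, 0.4]
    - [0, 0, 0, 0, 0, 0, 0.4]

```text
t: 5.95
eef_pos: [0.6294, 0.1033, 0.0488]
ee_rot: [-3.134, 0.009, -1.568]
force: [-0.3, -0.4, -1.3]
width: 0.0457
```

Request:
play_rows:
  targets:
    - [0, 0, 0, -0.001, 0, -0.004, 0.4]
    - [0, 0, 0, 0, 0, 0, 0.4]
    - [0, 0, 0, 0, 0, -0.001, 0.4]
    - [0, 0, 0, 0, 0, 0, 0.4]

```text
t: 6.45
eef_pos: [0.6285, 0.1032, 0.0436]
ee_rot: [-3.133, 0.009, -1.568]
force: [-0.9, 0.0, 0.3]
width: 0.0456
```

Request:
play_rows:
  targets:
    - [0, 0, 0, 0, 0, -0.0005, 0.4]
    - [0, 0, 0, 0, 0, 0, 0.55]
    - [0, 0, 0, 0, 0, 0, 0.6]
    - [0, 0, 0, 0, 0, 0, 0.8]
    - [0, 0, 0, 0, 0, 0, 0.8]
    - [0, 0, 0, 0, 0, 0.03, 0.8]
    - [0, 0, 0, 0, 0, 0.04, 0.9]
    - [0, 0, 0, 0, 0, 0.05, 1]
    - [0, 0, 0, 0, 0, 0, 1]

```text
t: 7.58
eef_pos: [0.6283, 0.103, 0.1662]
ee_rot: [-3.134, 0.009, -1.567]
force: [-0.9, -0.2, 0.0]
width: 0.0868
```

```bash
cat > look.py <<'E'
import sys
from h import *
import m
pt,dt=grab_frame("top");ps,ds=grab_frame("side");k=sys.argv[1]
cv2.imwrite(f"pics/t{k}.png",pt);cv2.imwrite(f"pics/s{k}.png",ps)
cv2.imwrite(f"pics/c{k}.png",np.hstack([cv2.convertScaleAbs(x,alpha=1.5) for x in (pt[120:280,50:400],ps[120:330,130:350])][:1]))
m.meas(dt,ds,pt,ps);s=get_state();print(s["t"],s["eef_pos"],s["force"])
E
python3 look.py 2
```

```text
top disc [239. 180.] [612.5  22.2] [64.4 68.7] zmed 0.0194
top disc [276. 186.] [599.5 -72. ] [67.  68.4] zmed 0.0193
top obj [294. 113.] col [ 77. 102. 127.] h 0.0503 topmid [ 796.7 -120. ] bodyfit [ 784.5 -103.2] n309 res75.8
top obj [154. 161.] col [ 69. 102. 109.] h 0.032 topmid [652.1 288.2] bodyfit [659.1 239.1] n1542 res33.2
top obj [198. 161.] col [32. 40. 53.] h 0.0879 topmid [635.2 110.6] bodyfit [653.2 122.5] n142 res5.0
top obj [353. 240.] col [49. 57. 63.] h 0.0493 topmid [ 460.  -262.7] bodyfit [ 456.2 -257.2] n32 res1.3
top obj [189. 240.] col [70. 81. 87.] h 0.0854 topmid [453.6 142.1] bodyfit [454.2 142.8] n57 res0.3
top obj [308. 240.] col [ 83. 106.  89.] h 0.0541 topmid [ 460.5 -151.7] bodyfit [ 460.8 -151.2] n46 res0.7
top obj [247. 250.] col [56. 51. 54.] h 0.1016 topmid [431.9  -1.2] bodyfit [432.4  -1.3] n39 res0.2
side disc [278. 199.] [612.2  19.6] [66.8 69.4] zmed 0.0173
side disc [298. 221.] [599.4 -74.7] [68.4 68.6] zmed 0.0176
side obj [153. 148.] col [46. 55. 61.] h 0.043 topmid [463.9 400.9] bodyfit [465.4 407.1] n95 res2.4
side obj [384. 202.] col [ 74. 102. 130.] h 0.0472 topmid [ 796.8 -124.2] bodyfit [ 793.  -155.1] n763 res61.3
side obj [195. 189.] col [ 87. 104. 111.] h 0.0819 topmid [453.9 138.9] bodyfit [454.4 140.2] n257 res1.0
side obj [217. 221.] col [56. 41. 43.] h 0.0979 topmid [432.1  -3.5] bodyfit [432.6  -2.9] n365 res0.7
side obj [268. 265.] col [71. 96. 81.] h 0.0505 topmid [ 460.1 -152. ] bodyfit [ 460.7 -152.1] n161 res0.6
side obj [304. 299.] col [41. 50. 56.] h 0.0474 topmid [ 461.2 -267. ] bodyfit [ 456.5 -270.8] n180 res1.3
7.675 [0.62581468 0.10235006 0.16188107] [-0.13111566  0.05205072 -0.29738161]
```

Request:
play_rows:
  targets:
    - [0, 0, 0, -0.0275, -0.0423, 0, 1]
    - [0, 0, 0, -0.0275, -0.0423, 0, 1]
    - [0, 0, 0, -0.0275, -0.0423, 0, 1]
    - [0, 0, 0, -0.0275, -0.0423, 0, 1]
    - [0, 0, 0, -0.0275, -0.0423, 0, 1]
    - [0, 0, 0, -0.0275, -0.0423, 0, 1]
    - [0, 0, 0, 0, 0, 0, 1]
    - [0, 0, 0, 0, 0, 0, 1]

```text
t: 8.68
eef_pos: [0.4489, -0.1581, 0.151]
ee_rot: [3.126, 0.005, -1.569]
force: [-0.3, 0.2, 0.0]
width: 0.0877
```

```bash
python3 look.py 3 | egrep -v "disc"
```

```text
top obj [294. 113.] col [ 75.   99.  122.5] h 0.0504 topmid [ 797.7 -120. ] bodyfit [ 785.  -111.9] n309 res80.4
top obj [ 89. 235.] col [46. 52. 59.] h 0.044 topmid [464.4 403.5] bodyfit [466.2 407.5] n99 res2.3
top obj [304. 241.] col [56.  73.  61.5] h 0.054 topmid [ 460.6 -143.1] bodyfit [ 460.1 -152. ] n29 res0.5
top obj [187. 244.] col [ 86.  99. 106.] h 0.0835 topmid [443.6 142.9] bodyfit [454.2 141.4] n17 res0.4
top obj [355. 245.] col [39. 44. 49.] h 0.0487 topmid [ 448.9 -264.8] bodyfit [ 452.1 -262.3] n13 res1.3
side obj [236. 150.] col [ 92. 141. 174.] h 0.0297 topmid [641.7 270.9] bodyfit [642.6 250.6] n807 res48.7
side obj [299. 138.] col [ 94. 137. 169.] h 0.0183 topmid [833.1 228. ] 
side obj [153. 149.] col [51. 61. 69.] h 0.0423 topmid [464.3 401.8] bodyfit [465.7 407. ] n103 res2.8
side obj [386. 203.] col [ 83. 114. 144.] h 0.0471 topmid [ 797.2 -123.6] bodyfit [ 794.2 -160.8] n724 res57.6
side obj [194. 189.] col [104. 124. 133.] h 0.0818 topmid [454.3 139.1] bodyfit [454.3 140.3] n259 res1.0
side obj [270. 194.] col [132.  151.5 162.5] h 0.0199 topmid [612.2  46.3] 
side obj [301. 227.] col [58.  77.  95.5] h 0.0305 topmid [ 591.8 -144.3] bodyfit [595.1 -78.3] n1505 res26.7
side obj [217. 224.] col [58. 42. 43.] h 0.0969 topmid [423.   -3.6] bodyfit [432.5  -2.8] n357 res0.8
side obj [268. 265.] col [68.  92.  75.5] h 0.0506 topmid [ 460.3 -153.2] bodyfit [ 460.7 -152.1] n164 res0.6
side obj [304. 299.] col [42. 51. 57.] h 0.0472 topmid [ 460.  -266.7] bodyfit [ 456.6 -271.1] n175 res1.1
8.775 [ 0.44923367 -0.15759061  0.15105514] [-0.85835155  0.1015082   0.05268941]
```

```bash
python3 -c "
import cv2
im=cv2.imread('pics/s3.png')[120:330,130:400];cv2.imwrite('pics/sz3.png',cv2.convertScaleAbs(cv2.resize(im,None,fx=2.6,fy=2.6),alpha=1.8))"
```

```text
(no output)
```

View pics/sz3.png

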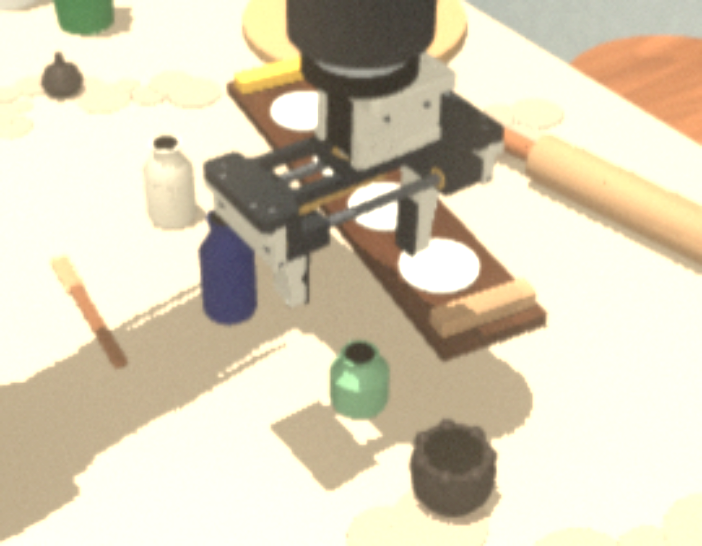

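Request:
play_rows:
  targets:
    - [0, 0, 0, 0.011, 0.006, -0.02, 1]
    - [0.006, 0, 0, 0, 0, -0.02, 1]
    - [0, 0, 0, 0, 0, 0, 1]
    - [0, 0, 0, 0, 0, 0, 1]

```text
t: 9.28
eef_pos: [0.4633, -0.1486, 0.1102]
ee_rot: [3.126, 0.01, -1.562]
force: [0.2, -1.1, 0.7]
width: 0.0877
```

Request:
play_rows:
  targets:
    - [-0.01, -0.0156, 0, -0.003, -0.003, -0.03, 1]
    - [0, 0, 0, 0, 0, -0.03, 1]
    - [0, 0, 0, 0, 0, -0.02, 1]
    - [0, 0, 0, 0, 0, 0, 1]
    - [0, 0, 0, 0, 0, 0, 1]
    - [0, 0, 0, 0, 0, 0, 1]

```text
t: 10.02
eef_pos: [0.4655, -0.1505, 0.0342]
ee_rot: [-3.131, -0.001, -1.559]
force: [0.9, 0.1, -0.9]
width: 0.0875
```

Request:
play_rows:
  targets:
    - [0, 0.01, 0, -0.005, -0.001, -0.015, 1]
    - [0, 0, 0, 0, 0, 0, 1]
    - [0, 0, 0, 0, 0, 0, 1]

```text
t: 10.4
eef_pos: [0.461, -0.1515, 0.0194]
ee_rot: [-3.139, -0.001, -1.559]
force: [-0.4, 1.2, -0.8]
width: 0.0877
```

Good; grip it.

Request:
play_rows:
  targets:
    - [0, 0, 0, 0, 0, -0.003, 1]
    - [0, 0, 0, 0, 0, 0, 0.6]
    - [0, 0, 0, 0, 0, 0, 0.4]
    - [0, 0, 0, 0, 0, 0, 0.4]
    - [0, 0, 0, 0, 0, 0, 0.4]
    - [0, 0, 0, 0, 0, 0, 0.4]

```text
t: 11.15
eef_pos: [0.4612, -0.1515, 0.0165]
ee_rot: [-3.139, -0.001, -1.559]
force: [-0.0, 0.4, -1.2]
width: 0.0451
```

Request:
play_rows:
  targets:
    - [0, 0, 0, 0, 0, 0.03, 0.4]
    - [0, 0, 0, 0, 0, 0.05, 0.4]
    - [0, 0, 0, 0, 0, 0.05, 0.4]
    - [0, 0, 0, 0.0223, 0.0439, 0.005, 0.4]
    - [0, 0, 0, 0.0223, 0.0439, 0, 0.4]
    - [0, 0, 0, 0.0223, 0.0439, 0, 0.4]
    - [0, 0, 0, 0.0223, 0.0439, 0, 0.4]
    - [0, 0, 0, 0.0223, 0.0439, 0, 0.4]
    - [0, 0, 0, 0.0223, 0.0439, 0, 0.4]
    - [0, 0, 0, 0.0223, 0.0439, 0, 0.4]
    - [0, 0, 0, 0, 0, 0, 0.4]
    - [0, 0, 0, 0, 0, 0, 0.4]

```text
t: 12.65
eef_pos: [0.6175, 0.1659, 0.1543]
ee_rot: [3.141, 0.0, -1.562]
force: [-0.2, -0.1, 0.0]
width: 0.0454
```

Request:
play_rows:
  targets:
    - [0, 0, 0, 0.022, 0.034, 0, 0.4]
    - [0, 0, 0, 0, 0, 0, 0.4]
    - [0, 0, 0, 0, 0, -0.03, 0.4]
    - [0, 0, 0, 0, 0, -0.03, 0.4]
    - [0, 0, 0, 0, 0, -0.03, 0.4]
    - [0, 0, 0, 0, 0, -0.01, 0.4]
    - [0, 0, 0, 0, 0, 0, 0.4]
    - [0, 0, 0, 0, 0, 0, 0.4]

```text
t: 13.65
eef_pos: [0.6378, 0.1928, 0.0556]
ee_rot: [-3.141, 0.001, -1.568]
force: [-0.3, -0.5, -1.0]
width: 0.0454
```

Request:
play_rows:
  targets:
    - [0, 0, 0, 0.002, 0.007, -0.012, 0.4]
    - [0, 0, 0, 0, 0, 0, 0.4]
    - [0, 0, 0, 0, 0, 0, 0.4]

```text
t: 14.02
eef_pos: [0.6411, 0.2011, 0.045]
ee_rot: [-3.138, 0.003, -1.568]
force: [0.6, -0.5, -0.8]
width: 0.0453
```

Request:
play_rows:
  targets:
    - [0, 0, 0, -0.001, -0.001, -0.007, 0.4]
    - [0, 0, 0, 0, 0, 0, 0.4]
    - [0, 0, 0, 0, 0, -0.002, 0.4]
    - [0, 0, 0, 0, 0, 0, 0.4]

```text
t: 14.52
eef_pos: [0.6401, 0.2001, 0.0357]
ee_rot: [-3.137, 0.003, -1.568]
force: [0.1, -0.5, -1.5]
width: 0.0455
```

Request:
play_rows:
  targets:
    - [0, 0, 0, 0, 0, -0.0005, 0.4]
    - [0, 0, 0, 0, 0, 0, 0.55]
    - [0, 0, 0, 0, 0, 0, 0.6]
    - [0, 0, 0, 0, 0, 0, 0.8]
    - [0, 0, 0, 0, 0, 0, 0.8]
    - [0, 0, 0, 0, 0, 0.03, 0.8]
    - [0, 0, 0, 0, 0, 0.05, 0.9]
    - [0, 0, 0, 0, 0, 0.05, 1]
    - [0, 0, 0, -0.045, -0.012, 0, 1]
    - [0, 0, 0, -0.045, -0.014, 0, 1]
    - [0, 0, 0, -0.045, -0.014, 0, 1]
    - [0, 0, 0, -0.045, -0.014, 0, 1]

```text
t: 16.02
eef_pos: [0.4575, 0.1449, 0.1678]
ee_rot: [-3.137, 0.003, -1.569]
force: [-0.2, 0.5, 0.5]
width: 0.0877
```

```bash
python3 look.py 4; python3 -c "
import cv2
im=cv2.imread('pics/s4.png')[120:330,130:400];cv2.imwrite('pics/sz4.png',cv2.convertScaleAbs(cv2.resize(im,None,fx=2.6,fy=2.6),alpha=1.5))"
```

```text
top disc [208. 178.] [630.7 105.3] [61.7 66.3] zmed 0.0196
top disc [239. 180.] [612.3  23. ] [66.3 66.6] zmed 0.0192
top disc [276. 186.] [600.1 -72.3] [66.3 66.8] zmed 0.0191
top obj [294. 113.] col [ 69.  91. 113.] h 0.0506 topmid [ 798.3 -120.1] bodyfit [782.3 -97.4] n317 res75.4
top obj [353. 240.] col [44. 51. 56.] h 0.0496 topmid [ 459.8 -263.7] bodyfit [ 457.4 -256.8] n25 res1.1
top obj [195. 240.] col [64. 73. 79.] h 0.0827 topmid [455.  129.1] bodyfit [453.9 143. ] n31 res0.3
top obj [247. 250.] col [50. 46. 49.] h 0.1019 topmid [431.8  -1.3] bodyfit [432.4  -1.1] n38 res0.2
side disc [263. 183.] [628.9 102.7] [63.5 66.9] zmed 0.0173
side disc [278. 199.] [611.9  20.1] [68.2 69.1] zmed 0.0174
side disc [298. 222.] [599.3 -74.7] [68.3 68.8] zmed 0.0176
side obj [153. 149.] col [43.5 52.  59. ] h 0.0427 topmid [464.2 400.7] bodyfit [464.9 406.6] n98 res2.2
side obj [384. 202.] col [ 74. 103. 131.] h 0.0472 topmid [ 798.5 -122.1] bodyfit [ 794. -156.] n765 res61.7
side obj [194. 189.] col [ 88. 105. 112.] h 0.0821 topmid [453.5 140.3] bodyfit [454.1 140.4] n260 res1.0
side obj [217. 221.] col [57. 42. 45.] h 0.0977 topmid [432.7  -3.2] bodyfit [432.6  -2.7] n361 res0.7
side obj [304. 300.] col [41. 50. 57.] h 0.0468 topmid [ 461.7 -267.1] bodyfit [ 456.4 -270.8] n175 res1.3
16.125 [0.45481386 0.14347594 0.16801874] [1.54478899 1.31830589 0.30762884]
```

View pics/sz4.png

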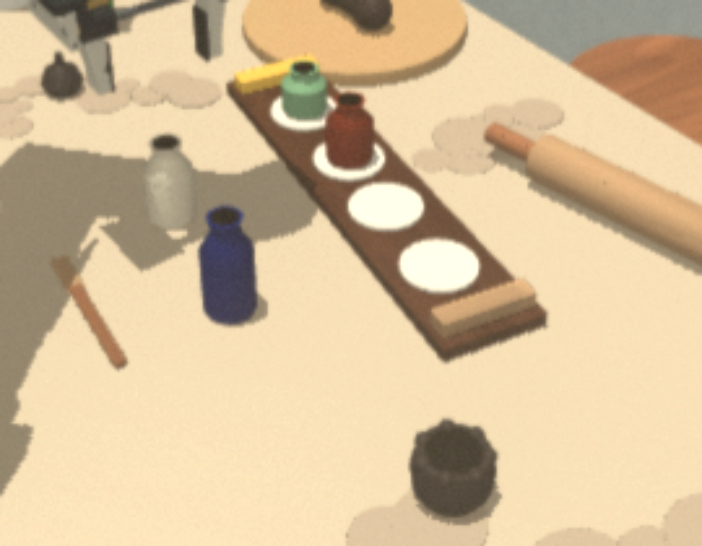

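Green and rust are standing on discs 1 and 2, and the pot hasn't moved. Cream is next.

Request:
play_rows:
  targets:
    - [0, 0, 0, -0.001, -0.003, -0.03, 1]
    - [0, 0, 0, 0, 0, -0.02, 1]
    - [0, 0, 0, 0, 0, 0, 1]
    - [0, 0, 0, 0, 0, 0, 1]

```text
t: 16.62
eef_pos: [0.4545, 0.1411, 0.1195]
ee_rot: [-3.134, 0.006, -1.567]
force: [-0.1, 0.4, -1.0]
width: 0.0874
```

Request:
play_rows:
  targets:
    - [0, 0, 0, 0, 0, -0.03, 1]
    - [0, 0, 0, 0, 0, -0.03, 1]
    - [0, 0, 0, 0, 0, -0.01, 1]
    - [0, 0, 0, 0, 0, 0, 1]
    - [0, 0, 0, 0, 0, 0, 1]

```text
t: 17.25
eef_pos: [0.4584, 0.1438, 0.0528]
ee_rot: [-3.127, 0.011, -1.566]
force: [0.2, -0.8, 0.4]
width: 0.0875
```

Request:
play_rows:
  targets:
    - [-0.011, 0.0146, 0, -0.004, -0.002, -0.014, 1]
    - [0, 0, 0, 0, 0, 0, 1]
    - [0, 0, 0, 0, 0, 0, 1]

```text
t: 17.62
eef_pos: [0.4549, 0.1423, 0.0394]
ee_rot: [-3.14, 0.001, -1.566]
force: [0.3, -0.4, -0.9]
width: 0.0876
```

Request:
play_rows:
  targets:
    - [0, 0, 0, 0, -0.001, -0.003, 1]
    - [0, 0, 0, 0, 0, 0, 0.6]
    - [0, 0, 0, 0, 0, 0, 0.4]
    - [0, 0, 0, 0, 0, 0, 0.4]
    - [0, 0, 0, 0, 0, 0, 0.4]
    - [0, 0, 0, 0, 0, 0, 0.4]

```text
t: 18.38
eef_pos: [0.455, 0.1413, 0.0366]
ee_rot: [-3.14, 0.001, -1.566]
force: [-0.6, 0.6, -0.3]
width: 0.0457
```

Request:
play_rows:
  targets:
    - [0, 0, 0, 0, 0, 0.03, 0.4]
    - [0, 0, 0, 0, 0, 0.045, 0.4]
    - [0, 0, 0, 0.02, -0.015, 0.015, 0.4]
    - [0, 0, 0, 0.034, -0.026, 0, 0.4]
    - [0, 0, 0, 0.034, -0.026, 0, 0.4]
    - [0, 0, 0, 0.034, -0.026, 0, 0.4]
    - [0, 0, 0, 0.03, -0.023, 0, 0.4]
    - [0, 0, 0, 0, 0, 0, 0.4]
    - [0, 0, 0, 0, 0, 0, 0.4]

```text
t: 19.5
eef_pos: [0.6094, 0.0207, 0.128]
ee_rot: [3.141, 0.001, -1.565]
force: [-0.1, 0.5, -0.8]
width: 0.046
```

Request:
play_rows:
  targets:
    - [0, 0, 0, 0.003, 0.001, -0.03, 0.4]
    - [0, 0, 0, 0, 0, -0.02, 0.4]
    - [0, 0, 0, 0, 0, -0.008, 0.4]
    - [0, 0, 0, 0, 0, 0, 0.4]
    - [0, 0, 0, 0, 0, 0, 0.4]

```text
t: 20.12
eef_pos: [0.6109, 0.0243, 0.0706]
ee_rot: [-3.141, 0.001, -1.561]
force: [0.9, 1.0, -1.5]
width: 0.0458
```

Request:
play_rows:
  targets:
    - [0, 0, 0, 0.001, -0.003, -0.008, 0.4]
    - [0, 0, 0, 0, 0, 0, 0.4]
    - [0, 0, 0, 0, 0, -0.004, 0.4]
    - [0, 0, 0, 0, 0, 0, 0.4]
    - [0, 0, 0, 0, 0, 0, 0.4]

```text
t: 20.75
eef_pos: [0.6128, 0.0213, 0.0593]
ee_rot: [-3.138, 0.002, -1.561]
force: [-0.6, -0.4, -1.1]
width: 0.0458
```

Request:
play_rows:
  targets:
    - [0, 0, 0, -0.0005, 0, -0.0025, 0.4]
    - [0, 0, 0, 0, 0, -0.001, 0.4]
    - [0, 0, 0, 0, 0, 0, 0.4]

```text
t: 21.12
eef_pos: [0.6123, 0.0214, 0.0557]
ee_rot: [-3.138, 0.002, -1.561]
force: [-0.6, -0.6, -0.6]
width: 0.0458
```

Request:
play_rows:
  targets:
    - [0, 0, 0, 0, 0, -0.0005, 0.4]
    - [0, 0, 0, 0, 0, 0, 0.55]
    - [0, 0, 0, 0, 0, 0, 0.6]
    - [0, 0, 0, 0, 0, 0, 0.8]
    - [0, 0, 0, 0, 0, 0, 0.8]
    - [0, 0, 0, 0, 0, 0.03, 0.8]
    - [0, 0, 0, 0, 0, 0.05, 0.9]
    - [0, 0, 0, 0, 0, 0.04, 1]
    - [0, 0, 0, -0.045, -0.006, 0, 1]
    - [0, 0, 0, -0.045, -0.006, 0, 1]
    - [0, 0, 0, -0.045, -0.006, 0, 1]
    - [0, 0, 0, -0.04, -0.006, 0, 1]

```text
t: 22.62
eef_pos: [0.4347, -0.0033, 0.178]
ee_rot: [-3.137, 0.002, -1.562]
force: [-0.9, -0.0, 0.6]
width: 0.0874
```

Request:
play_rows:
  targets:
    - [0, 0, 0, 0, 0, 0, 1]
    - [0, 0, 0, 0, 0, 0, 1]

```text
t: 22.88
eef_pos: [0.433, -0.0036, 0.1789]
ee_rot: [-3.135, 0.003, -1.561]
force: [-0.2, -0.3, -1.6]
width: 0.0875
```

Down to the blue vase (TCP target z ≈ 0.052).

Request:
play_rows:
  targets:
    - [0, 0, 0, -0.0005, 0.0015, -0.03, 1]
    - [0, 0, 0, 0, 0, -0.02, 1]
    - [0, 0, 0, 0, 0, 0, 1]
    - [0, 0, 0, 0, 0, 0, 1]

```text
t: 23.38
eef_pos: [0.4366, -0.0011, 0.1286]
ee_rot: [-3.133, 0.003, -1.561]
force: [0.3, 0.1, 0.2]
width: 0.0876
```

Request:
play_rows:
  targets:
    - [0, 0.006, 0, 0, 0, -0.03, 1]
    - [0, 0, 0, 0, 0, -0.02, 1]
    - [0, 0, 0, 0, 0, 0, 1]
    - [0, 0, 0, 0, 0, 0, 1]

```text
t: 23.88
eef_pos: [0.4407, 0.0002, 0.0811]
ee_rot: [-3.133, 0.005, -1.56]
force: [0.2, -0.6, 0.2]
width: 0.0875
```

Request:
play_rows:
  targets:
    - [0, 0.006, 0, -0.009, -0.002, -0.01, 1]
    - [0, 0, 0, 0, 0, 0, 1]
    - [0, 0, 0, 0, 0, 0, 1]

```text
t: 24.25
eef_pos: [0.4319, -0.0016, 0.0722]
ee_rot: [-3.137, 0.006, -1.56]
force: [0.6, -0.0, 0.2]
width: 0.0875
```

Request:
play_rows:
  targets:
    - [0, 0, 0, -0.001, 0, -0.015, 1]
    - [0, 0, 0, 0, 0, 0, 1]
    - [0, 0, 0, 0, 0, 0, 1]

```text
t: 24.62
eef_pos: [0.4318, -0.0013, 0.0581]
ee_rot: [-3.135, 0.006, -1.56]
force: [-0.3, 0.6, -0.4]
width: 0.0879
```

Request:
play_rows:
  targets:
    - [0, 0, 0, 0, -0.0005, -0.0055, 1]
    - [0, 0, 0, 0, 0, 0, 1]
    - [0, 0, 0, 0, 0, 0, 0.7]
    - [0, 0, 0, 0, 0, 0, 0.55]
    - [0, 0, 0, 0, 0, 0, 0.4]
    - [0, 0, 0, 0, 0, 0, 0.4]
    - [0, 0, 0, 0, 0, 0, 0.4]
    - [0, 0, 0, 0, 0, 0, 0.4]

```text
t: 25.62
eef_pos: [0.4325, -0.0016, 0.0532]
ee_rot: [-3.134, 0.007, -1.559]
force: [0.5, -0.6, -0.3]
width: 0.0453
```

Request:
play_rows:
  targets:
    - [0, 0, 0, 0, 0, 0.03, 0.4]
    - [0, 0, 0, 0, -0.005, 0.04, 0.4]
    - [0, 0, 0, 0.02, -0.02, 0.01, 0.4]
    - [0, 0, 0, 0.035, -0.02, 0, 0.4]
    - [0, 0, 0, 0.035, -0.015, 0, 0.4]
    - [0, 0, 0, 0.035, -0.01, 0, 0.4]
    - [0, 0, 0, 0.035, -0.002, 0, 0.4]
    - [0, 0, 0, 0, 0, 0, 0.4]
    - [0, 0, 0, 0, 0, 0, 0.4]

```text
t: 26.75
eef_pos: [0.593, -0.077, 0.1323]
ee_rot: [-3.141, 0.007, -1.56]
force: [-0.5, 0.3, -2.0]
width: 0.0454
```

Request:
play_rows:
  targets:
    - [0, 0, 0, 0.007, 0.003, -0.025, 0.4]
    - [0, 0, 0, 0, 0, -0.015, 0.4]
    - [0, 0, 0, 0, 0, 0, 0.4]
    - [0, 0, 0, 0, 0, 0, 0.4]

```text
t: 27.25
eef_pos: [0.5977, -0.0736, 0.0924]
ee_rot: [-3.141, 0.007, -1.559]
force: [0.3, 0.2, -1.0]
width: 0.0451
```

Request:
play_rows:
  targets:
    - [0, 0, 0, 0.002, 0, -0.014, 0.4]
    - [0, 0, 0, 0, 0, 0, 0.4]
    - [0, 0, 0, 0, 0, 0, 0.4]

```text
t: 27.62
eef_pos: [0.6003, -0.0736, 0.0788]
ee_rot: [-3.139, 0.007, -1.559]
force: [-0.4, 1.1, -1.9]
width: 0.0456
```

Request:
play_rows:
  targets:
    - [0, 0, 0, 0, 0, -0.003, 0.4]
    - [0, 0, 0, 0, 0, 0, 0.4]
    - [0, 0, 0, 0, 0, 0, 0.4]

```text
t: 28.0
eef_pos: [0.6006, -0.0736, 0.076]
ee_rot: [-3.138, 0.007, -1.559]
force: [-0.2, 0.2, -2.1]
width: 0.0457
```

Request:
play_rows:
  targets:
    - [0, 0, 0, -0.0005, 0, -0.0025, 0.4]
    - [0, 0, 0, 0, 0, -0.001, 0.4]
    - [0, 0, 0, 0, 0, 0, 0.4]

```text
t: 28.38
eef_pos: [0.6001, -0.0736, 0.0724]
ee_rot: [-3.138, 0.007, -1.559]
force: [0.0, 0.8, -1.6]
width: 0.0453
```

Request:
play_rows:
  targets:
    - [0, 0, 0, 0, 0, -0.0005, 0.4]
    - [0, 0, 0, 0, 0, -0.0005, 0.4]
    - [0, 0, 0, 0, 0, 0, 0.5]
    - [0, 0, 0, 0, 0, 0, 0.6]
    - [0, 0, 0, 0, 0, 0, 0.8]
    - [0, 0, 0, 0, 0, 0, 0.8]
    - [0, 0, 0, 0, 0, 0.03, 0.8]
    - [0, 0, 0, 0, 0, 0.05, 0.9]
    - [0, 0, 0, 0, 0, 0.05, 1]
    - [0, 0, 0, -0.02, -0.04, 0.01, 1]
    - [0, 0, 0, -0.04, -0.04, 0, 1]
    - [0, 0, 0, -0.04, -0.04, 0, 1]

```text
t: 29.88
eef_pos: [0.5005, -0.1945, 0.216]
ee_rot: [-3.136, 0.005, -1.554]
force: [-0.4, -1.4, 0.1]
width: 0.0874
```

Request:
play_rows:
  targets:
    - [0, 0, 0, -0.03, -0.045, 0, 1]
    - [0, 0, 0, -0.02, -0.045, 0, 1]
    - [0, 0, 0, -0.01, -0.045, 0, 1]
    - [0, 0, 0, 0, -0.045, 0, 1]
    - [0, 0, 0, 0, -0.045, 0, 1]
    - [0, 0, 0, 0, 0, 0, 1]
    - [0, 0, 0, 0, 0, 0, 1]

```text
t: 30.75
eef_pos: [0.4349, -0.4285, 0.2175]
ee_rot: [-3.132, 0.004, -1.557]
force: [0.1, 0.3, -0.1]
width: 0.0876
```

```bash
cat > fin.py <<'E'
from h import *
from scipy.optimize import least_squares
D={"green":(.6397,.1998,.050),"rust":(.6285,.1036,.066),"cream":(.6122,.0215,.082),"blue":(.5999,-.0735,.098)}
for n in("top","side"):
    p,d=grab_frame(n);cv2.imwrite(f"pics/fin_{n}.png",cv2.convertScaleAbs(p[110:300,100:380],alpha=1.6));W=cloud(n,d).reshape(-1,3)
    for k,(x,y,h) in D.items():
        q=W[(np.hypot(W[:,0]-x,W[:,1]-y)<.045)&(W[:,2]>.027)];
        H=np.percentile(q[:,2],98);b=q[(q[:,2]<.019+h*.62)]
        f=lambda b:least_squares(lambda c:np.hypot(b[:,0]-c[0],b[:,1]-c[1])-.023,[x,y],loss='soft_l1',f_scale=.002).x
        t=q[q[:,2]>H-.006];tc=(t.min(0)+t.max(0))/2
        print(n,k,"H",H.round(4),"exp",h+.019,"body",((f(b)-[x,y])*1000).round(1) if len(b)>5 else None,"top",((tc[:2]-[x,y])*1000).round(1))
print(get_state()["force"],get_state()["t"])
E
python3 fin.py; python3 -c "
import cv2
for n in('top','side'):cv2.imwrite(f'pics/f_{n}.png',cv2.resize(cv2.imread(f'pics/fin_{n}.png'),None,fx=2.5,fy=2.5))"
```

```text
top green H 0.0727 exp 0.069 body [1.4 1.6] top [0.5 1.4]
top rust H 0.0884 exp 0.085 body [0.8 0.7] top [0.6 0.7]
top cream H 0.1051 exp 0.101 body [1.  0.7] top [-0.1  0.7]
top blue H 0.1205 exp 0.117 body [0.6 0.3] top [-0.1  1. ]
side green H 0.069 exp 0.069 body [ 0.8 -0.3] top [ 0.3 -1.6]
side rust H 0.0851 exp 0.085 body [ 0.2 -1.3] top [ 0.  -3.7]
side cream H 0.1007 exp 0.101 body [ 0.6 -0.7] top [-0.  -0.9]
side blue H 0.117 exp 0.117 body [ 0.4 -1.2] top [ 0.1 -1.7]
[ 0.07719748 -0.32245132  0.0111557 ] 30.85
```

View pics/f_top.png

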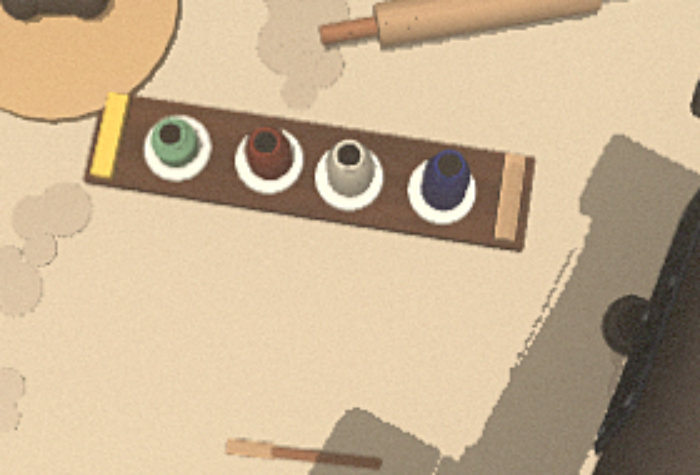

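View pics/f_side.png

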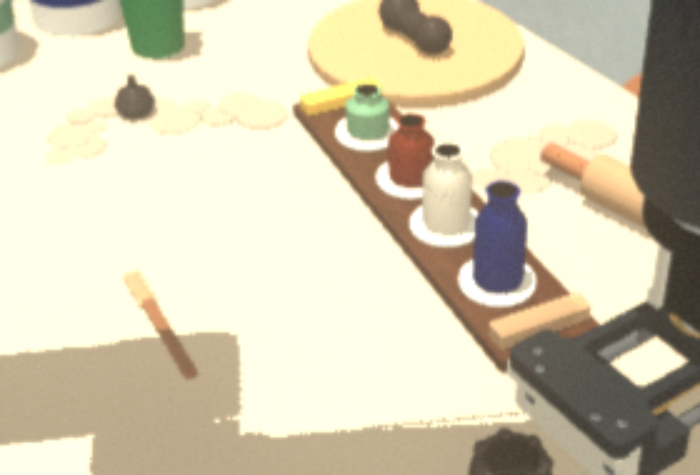

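Both views show all four vases upright and centred on their discs, within about 2 mm by body fit, and the arm is clear. I'm handing the job in.

```bash
python3 -c "
from station import *
print(job_done())"
```

```text
the job is handed in; nothing more can be done
None
```

The four vases are lined up on the ware board and the job is handed in, at about 31 s of the 106 s allowed. Starting at the yellow stop, the order is green on disc 1, rust on disc 2, cream on disc 3 and blue on disc 4.

- **Position:** body fits from the top and side cameras put every vase axis within about 2 mm of its disc centre; the limit is 14 mm. The two cameras differ by about 2–3 mm in y, so I used their average for the disc positions.
- **Height:** the side camera's lip heights match the expected values to within 0.5 mm. The top camera reads about 4 mm high. It read about that much high on the vases before I moved them too, so I took it as a camera offset.
- **Upright:** all four look upright in both views. The top-of-vase fits agree with the body fits to about 1 mm, except rust in the side view, which is 2.4 mm off in y. The top view shows no lean there.
- **Clay pot:** it was within 1–2 mm of where it started in my last full measurement, before the cream pick. In the final pictures it stands upright but partly hidden by the arm, so I didn't re-measure it. The gripper never came near it at a low height.
- **Arm:** it is clear of everything with the gripper open, and the force reading is near zero.

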